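# Load the seasoning tray for the table

## Task

Load the seasoning tray for the table: stand the tall mill in the high square cup, the short mill in the wide round cup, and the two spice jars that stand on the bare worktop in front into the two narrow round cups, one in each, all upright and down on the floors of their cups. The spice jar standing on the cork coaster is waiting to be refilled: leave it standing where it is.

Things in the scene. Friction and masses are not known exactly. Their poses are not given: they have to be found in the camera images.
- tall_mill: Tall dark-wood mill, 170 mm tall, about 0.18 kg, loose. Round foot and body up to 58 mm across (body up to 122 mm height), then a rounded head up to 49 mm across from 123 to 159 mm height (widest near 140 mm), with a 12 mm knob on top. The head does not turn. Origin at the centre of its underside, z up its axis. The foot rocks a little: it may lean 0.03 rad.
- short_mill: Short pale-wood mill, 140 mm tall, about 0.18 kg, loose. Round foot and body up to 58 mm across (body up to 101 mm height), then a rounded head up to 48 mm across from 102 to 129 mm height (widest near 115 mm), with a 12 mm knob on top. The head does not turn. Origin at the centre of its underside, z up its axis. The foot rocks a little: it may lean 0.03 rad.
- spice_jar_1: Very clear glass spice jar with a brown round wooden stopper, 41 mm across and 96 mm tall (glass straight-sided up to 78 mm, stopper 35 mm across above that), about 0.11 kg, loose. Origin at the centre of its underside, z up its axis. The three (none of them in the row at the back) are alike in shape; the colour of the contents does not matter, only which one stands on the coaster.
- spice_jar_2: Very clear glass spice jar with a brown round wooden stopper, 41 mm across and 96 mm tall (glass straight-sided up to 78 mm, stopper 35 mm across above that), about 0.11 kg, loose. Origin at the centre of its underside, z up its axis. The three (none of them in the row at the back) are alike in shape; the colour of the contents does not matter, only which one stands on the coaster.
- spice_jar_3: Very clear glass spice jar with a brown round wooden stopper, 41 mm across and 96 mm tall (glass straight-sided up to 78 mm, stopper 35 mm across above that), about 0.11 kg, loose. Origin at the centre of its underside, z up its axis. The three (none of them in the row at the back) are alike in shape; the colour of the contents does not matter, only which one stands on the coaster.
- coaster: Flat round cork coaster, 94 mm across, 1 mm thick, fixed on the worktop; exactly one spice jar stands on it at the start (its foot level with the worktop, like the others). Origin at its centre on the worktop.
- square_cup: The high cup: square white ceramic box, open on top, 82x82 mm outside, 74x74 mm inside, 60 mm high, inner floor 4 mm above its underside. Fixed in a square wooden tray (182x182 mm, rim 16 mm high) with the other cups, two by two, 84 mm apart, in any arrangement, at one yaw. Origin at the centre of its underside, 6 mm above the worktop, z up, x and y along its sides. For the tall mill.
- wide_cup: Wide round white ceramic cup, open on top: 82 mm outside, 74 mm inside diameter, 30 mm high, inner floor 4 mm above its underside. Fixed in a square wooden tray (182x182 mm, rim 16 mm high) with the other cups, two by two, 84 mm apart, in any arrangement, at one yaw. Origin at the centre of its underside, 6 mm above the worktop, z up. For the short mill.
- narrow_cup_a: Narrow round white ceramic cup, open on top: 64 mm outside, 56 mm inside diameter, 30 mm high, inner floor 4 mm above its underside. Fixed in a square wooden tray (182x182 mm, rim 16 mm high) with the other cups, two by two, 84 mm apart, in any arrangement, at one yaw. Origin at the centre of its underside, 6 mm above the worktop, z up. For one spice jar; the two narrow cups are alike.
- narrow_cup_b: Narrow round white ceramic cup, open on top: 64 mm outside, 56 mm inside diameter, 30 mm high, inner floor 4 mm above its underside. Fixed in a square wooden tray (182x182 mm, rim 16 mm high) with the other cups, two by two, 84 mm apart, in any arrangement, at one yaw. Origin at the centre of its underside, 6 mm above the worktop, z up. For one spice jar; the two narrow cups are alike.

How it is judged:
At the end, for the whole second after the job is handed in: Tall mill in the square cup, short mill in the wide cup, a spice jar in each narrow cup: each within 12 mm of the cup's centre, foot less than 10 mm above the cup's underside, upright within 0.12 rad. The coaster's jar still stands there, moved less than 15 mm. All at rest (horizontal distance between tall_mill and square_cup below 0.012 m and z of tall_mill in the frame of square_cup between 0 and 0.01 m and angle between each of tall_mill, short_mill's own z axis and vertical below 0.12 rad and horizontal distance between short_mill and wide_cup below 0.012 m and z of short_mill in the frame of wide_cup between 0 and 0.01 m and ((distance of spice_jar_1 from where it was at the start of the episode below 0.015 m and horizontal distance between spice_jar_1 and coaster below 0.025 m and angle between each of spice_jar_1, spice_jar_2, spice_jar_3's own z axis and vertical below 0.12 rad and horizontal distance between spice_jar_2 and narrow_cup_a below 0.012 m and z of spice_jar_2 in the frame of narrow_cup_a between 0 and 0.01 m and horizontal distance between spice_jar_3 and narrow_cup_b below 0.012 m and z of spice_jar_3 in the frame of narrow_cup_b between 0 and 0.01 m) or (distance of spice_jar_1 from where it was at the start of the episode below 0.015 m and horizontal distance between spice_jar_1 and coaster below 0.025 m and angle between each of spice_jar_1, spice_jar_3, spice_jar_2's own z axis and vertical below 0.12 rad and horizontal distance between spice_jar_3 and narrow_cup_a below 0.012 m and z of spice_jar_3 in the frame of narrow_cup_a between 0 and 0.01 m and horizontal distance between spice_jar_2 and narrow_cup_b below 0.012 m and z of spice_jar_2 in the frame of narrow_cup_b between 0 and 0.01 m) or (distance of spice_jar_2 from where it was at the start of the episode below 0.015 m and horizontal distance between spice_jar_2 and coaster below 0.025 m and angle between each of spice_jar_2, spice_jar_1, spice_jar_3's own z axis and vertical below 0.12 rad and horizontal distance between spice_jar_1 and narrow_cup_a below 0.012 m and z of spice_jar_1 in the frame of narrow_cup_a between 0 and 0.01 m and horizontal distance between spice_jar_3 and narrow_cup_b below 0.012 m and z of spice_jar_3 in the frame of narrow_cup_b between 0 and 0.01 m) or (distance of spice_jar_2 from where it was at the start of the episode below 0.015 m and horizontal distance between spice_jar_2 and coaster below 0.025 m and angle between each of spice_jar_2, spice_jar_3, spice_jar_1's own z axis and vertical below 0.12 rad and horizontal distance between spice_jar_3 and narrow_cup_a below 0.012 m and z of spice_jar_3 in the frame of narrow_cup_a between 0 and 0.01 m and horizontal distance between spice_jar_1 and narrow_cup_b below 0.012 m and z of spice_jar_1 in the frame of narrow_cup_b between 0 and 0.01 m) or (distance of spice_jar_3 from where it was at the start of the episode below 0.015 m and horizontal distance between spice_jar_3 and coaster below 0.025 m and angle between each of spice_jar_3, spice_jar_1, spice_jar_2's own z axis and vertical below 0.12 rad and horizontal distance between spice_jar_1 and narrow_cup_a below 0.012 m and z of spice_jar_1 in the frame of narrow_cup_a between 0 and 0.01 m and horizontal distance between spice_jar_2 and narrow_cup_b below 0.012 m and z of spice_jar_2 in the frame of narrow_cup_b between 0 and 0.01 m) or (distance of spice_jar_3 from where it was at the start of the episode below 0.015 m and horizontal distance between spice_jar_3 and coaster below 0.025 m and angle between each of spice_jar_3, spice_jar_2, spice_jar_1's own z axis and vertical below 0.12 rad and horizontal distance between spice_jar_2 and narrow_cup_a below 0.012 m and z of spice_jar_2 in the frame of narrow_cup_a between 0 and 0.01 m and horizontal distance between spice_jar_1 and narrow_cup_b below 0.012 m and z of spice_jar_1 in the frame of narrow_cup_b between 0 and 0.01 m)) and linear speed of each of tall_mill, short_mill, spice_jar_1, spice_jar_2, spice_jar_3 below 0.02 m/s and angular speed of each of tall_mill, short_mill, spice_jar_1, spice_jar_2, spice_jar_3 below 0.2 rad/s); the robot touches nothing.
It also fails if it takes over 104 s, if anything falls off the work surface, if the arm or the gripper's body presses on something with over 40 N, if the wrist force passes 120 N, or if a joint passes its speed limit or range.

## Robot

A 7-joint arm with a two-finger parallel gripper is mounted at the origin on a cart in front of the work surface, level with it; the furniture and walls round the work are solid. World frame = base frame: x ahead of the robot, y to its left, z up, the work surface at z = 0. Lengths are in m, angles in rad, forces in N, time in s.
With the tool pointing down it reaches from about 0.4 to 0.85 m from the base axis. Payload 4.5 kg.
Tool frame: the origin (TCP) lies at the very end of the fingers, on their centre line; the grasp point (between the pads) lies 19 mm behind it; z points along the fingers, y is the line along which they close (so a half turn about z gives the same grasp; the last joint's range is limited). The gripper opens to 88 mm and grips with 3 to 60 N. Pads are 18 mm wide; open, the fingers measure 123 mm over their backs; the gripper's body (75 mm by 187 mm) begins 45 mm behind the grasp point.
Start: joints at [1.259, 0.689, -0.195, 1.565, 0.157, 0.902, -0.215], TCP at [0.212, -0.588, 0.239] pointing down, gripper open.
Joint ranges: [-3.01, 3.01], [-0.46, 2.08], [-1.47, 1.51], [0.13, 2.56], [-1, 4.14], [0.04, 2.09], [-2.66, 2.66]. Speed limits (rad/s): [2.57, 2.57, 3.14, 3.14, 3.14, 3.14, 3.14].

## Interface

Orientations are given as a unit quaternion [w, x, y, z].
In Python, from plant import readout, eyes, workorder gives the robot as it stands. The module is installed in compiled form; this text tells all that it offers.
- The arm moves only by the tool drive_tool, never from a script. Its argument "targets" is text: rows parted by semicolons, each of 7 numbers parted by spaces: the shift along the tool's x, y, z as a fraction of full scale, then the turn, a rotation vector about the tool's x, y, z as a fraction of full scale, then the finger opening in mm, from 0 to 88.1. A call has 1 to 12 rows; each row is the pose to reach, as a shift and turn from the pose commanded when the call began, along the tool's axes at that moment, turning the shorter way round; what a row does not reach only later rows make up. Full scale, the value 1, is 500 mm for a shift and 360 degrees for a turn. A row lasts 1/12 s, in which the tool goes at most 41.7 mm and 7.16 degrees, less where a joint would pass 70% of its speed; a pose out of reach is approached as far as the arm can. A call with a number of a shift or a turn outside -1 to 1 is refused whole. A call with a gripper value outside its range is refused whole. The fingers move at their own pace and stop on an object; "grip_force" is the grip in N (left out, the last holds). Time passes only in rows, so rows that repeat a pose let the fingers close. It gives the time, the measured TCP pose, the force, the opening and the grip force at its end, in the units of the state.
- readout.observe(): the state, without advancing time (a new reading comes with each control period).
- eyes.camera(name): name is "side" or "top" or "wrist"; returns the picture (384x512x3 uint8, red, green, blue); there is no depth.
- eyes.camera_params(name): a dict with "fx", "fy", "cx", "cy" (pixels), "origin" and "rotation" of the camera in the world. Camera axes: x right, y down, z forward; pixel columns grow to the right and rows downward; lengths in m; the calibration is good to about 2 mm. A picture is of the moment at which its call begins: read the wrist's pose just before it. camera_params takes no time and is no camera call; for the wrist camera it gives the pose at the moment of the call.
- workorder.hand_in(): hands the job in; it is judged then, once.
The state is a dict: "time": time; "q": joint angles; "qd": joint speeds; "joint_efforts": joint torques, N m; "position": TCP position; "orientation": TCP orientation; "ft_force": force on the tool from outside, world axes, zero at the start; "moment": the same for the moment, N m; "width": finger opening in m; "finger_force": force on a finger pad.
Only numpy, scipy, OpenCV 4.12 (cv2) and the standard library are available. Lean on these libraries where they do the work, as an engineer would, in place of code of your own. Each camera call takes 0.05 s, during which the arm holds its last target. There are 200 camera calls.

## Working session

There is one attempt and no reset: what is moved stays moved. The work goes in short steps, Python scripts to look and compute and a tool call to move; the robot and the scene stay as the last step left them, time stands still between calls to the robot, and variables do not carry over. Pictures are saved under pics/ and viewed, at most 14 in all, crops included, and the job is handed in when it is done.

Besides the shell and the picture viewer there is one more tool, called after ">>>" as name(argument=value, ...) on one line, values as JSON. drive_tool: Moves the arm, as the interface text tells. Its arguments: {"type":"object","properties":{"targets":{"type":"string"},"grip_force":{"type":"number"}},"required":["targets"]}

```bash
mkdir -p pics
cat > h.py <<'E'
from plant import readout, eyes, workorder
import numpy as np, cv2
from scipy.spatial.transform import Rotation as R
def snap(n,f): 
    p=eyes.camera_params(n); im=eyes.camera(n); cv2.imwrite('pics/'+f,im[:,:,::-1]); return im,p
def ray(p,u,v,z):
    o=np.array(p['origin']);d=np.array(p['rotation'])@[(u-p['cx'])/p['fx'],(v-p['cy'])/p['fy'],1]
    return o+d*(z-o[2])/d[2]
def proj(p,X):
    c=np.array(p['rotation']).T@(np.array(X)-p['origin']); return p['fx']*c[0]/c[2]+p['cx'],p['fy']*c[1]/c[2]+p['cy']
def rt():
    s=readout.observe(); o=s['orientation']; return s,R.from_quat([o[1],o[2],o[3],o[0]])
E
python3 - <<'E'
from h import *
for n in('top','side'):
    im,p=snap(n,n+'0.png'); print(n,p); np.savez('pics/'+n,im=im)
    cv2.imwrite(f'pics/{n}0b.png',cv2.resize(im[:,:,::-1],(800,600),interpolation=cv2.INTER_CUBIC))
s,r=rt(); print(s,r.as_matrix())
E
```

```text
top {'fx': 494.56746873678804, 'fy': 494.56746873678804, 'cx': 256.27885025651966, 'cy': 198.1161346534701, 'origin': array([ 0.25828546, -0.01345986,  1.42963908]), 'rotation': array([ 0.05414035, -0.70323389,  0.70727835, -0.04783567])}
side {'fx': 368.66315540340446, 'fy': 368.66315540340446, 'cx': 252.25346619748177, 'cy': 202.23262057791172, 'origin': array([0.47821775, 1.0420118 , 0.81374931]), 'rotation': array([-0.00544748,  0.0059502 ,  0.8959975 , -0.44398582])}
{'time': 0.1, 'q': array([ 1.25878494,  0.68991274, -0.19451381,  1.56622381,  0.15725238,
        0.90250827, -0.21507452]), 'qd': array([-0.00052679, -0.00255722,  0.00125805, -0.00451908,  0.00015915,
       -0.0004423 , -0.00051714]), 'joint_efforts': array([-3.64061045e-03, -5.28505325e+01, -1.27163026e+00, -1.53838044e+01,
       -5.25228702e-02,  2.03493553e-03,  7.72337057e-05]), 'position': array([ 0.21162426, -0.5874784 ,  0.23798651]), 'orientation': array([-8.12538982e-04,  9.85083045e-01,  1.72077600e-01, -1.86605184e-04]), 'ft_force': array([-0.0484815 ,  0.11742519, -0.72972993]), 'moment': array([ 0.09789034,  0.04551387, -0.01699192]), 'finger_force': 0.0, 'width': 0.08793704536035529} [[ 9.40778530e-01  3.39021148e-01 -6.47282721e-04]
 [ 3.39021755e-01 -9.40777279e-01  1.53661560e-03]
 [-8.80036910e-05 -1.66505789e-03 -9.99998610e-01]]
```

View pics/top0b.png

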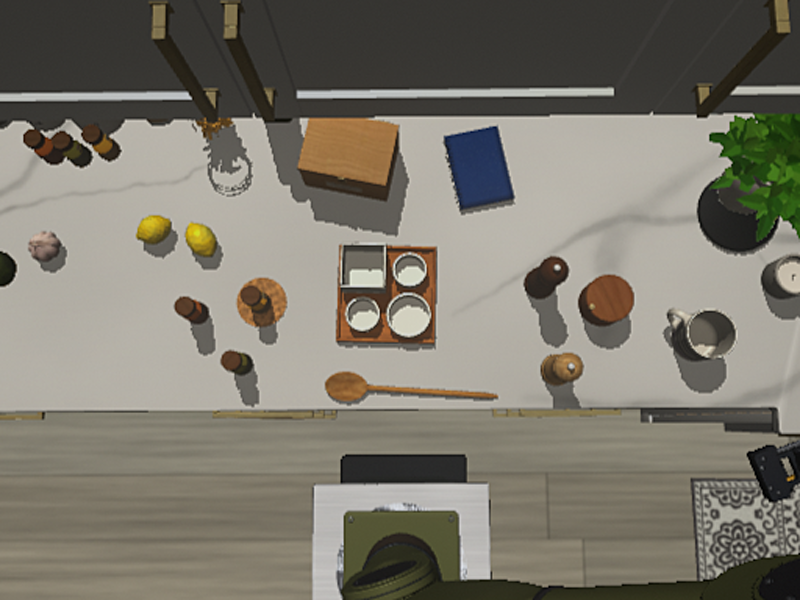

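View pics/side0b.png

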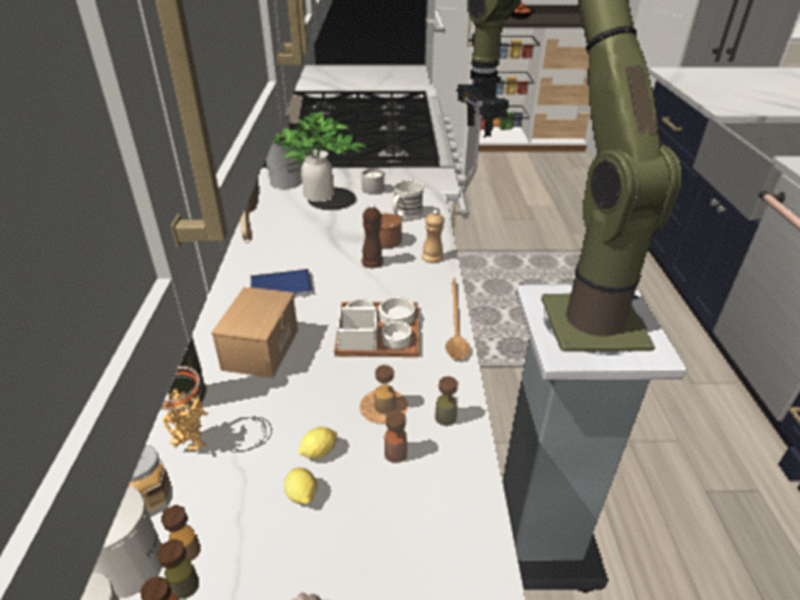

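The top view (800 px wide) shows the tray at (387,295): square cup (363,267), narrow cups (410,268) and (362,315), wide cup (409,315). The tall mill is at (547,275) and the short mill at (562,368). The worktop jars are at (192,310) and (237,362), and the coaster jar is at (258,300). I'll enlarge crops for exact pixels.

```bash
cat >> h.py <<'E'
def fix(p):
    q=np.array(p['rotation'])
    if q.shape==(4,): p['rotation']=R.from_quat([q[1],q[2],q[3],q[0]]).as_matrix()
    return p
_cp=eyes.camera_params
def P(n): return fix(_cp(n))
def crop(im,x,y,w,h,s,f):
    c=cv2.resize(np.ascontiguousarray(im[y:y+h,x:x+w,::-1]),None,fx=s,fy=s,interpolation=cv2.INTER_CUBIC)
    for i in range(0,w,10): cv2.putText(c,str(x+i),(i*s,8),0,.3,(0,0,255)); cv2.line(c,(i*s,0),(i*s,h*s),(0,0,255) if (x+i)%50==0 else (200,200,0),1) if 1 else 0
    for i in range(0,h,10): cv2.putText(c,str(y+i),(0,i*s+4),0,.3,(0,0,255)); cv2.line(c,(0,i*s),(w*s,i*s),(200,200,0),1)
    cv2.imwrite('pics/'+f,c)
E
python3 - <<'E'
from h import *
t=np.load('pics/top.npz')['im']; s=np.load('pics/side.npz')['im']
a=np.concatenate([t[150:260,100:200],t[150:260,310:400]],1)
crop(t,210,150,80,80,7,'c1.png')
# montage of jars and mills (no shared axis): separate crops stacked
crop(t,100,180,100,80,6,'c2.png'); crop(t,325,155,60,95,6,'c3.png')
E
```

```text
(no output)
```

View pics/c1.png

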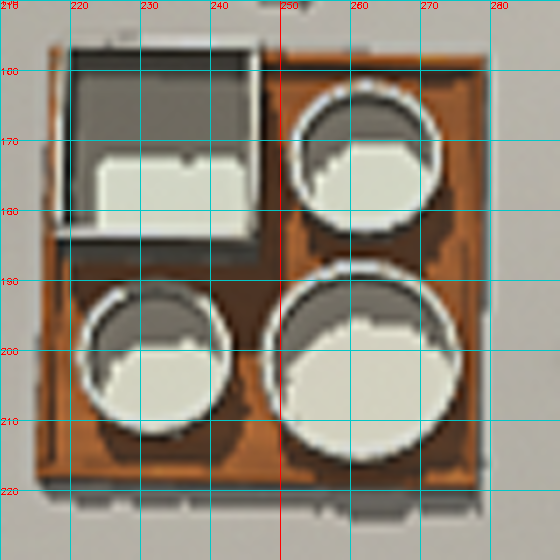

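View pics/c2.png

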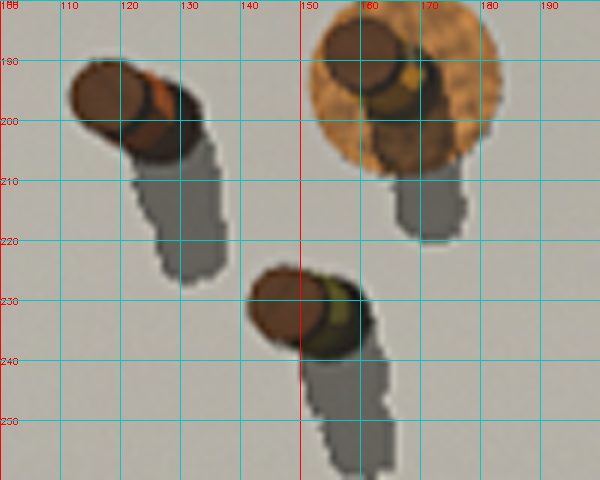

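View pics/c3.png

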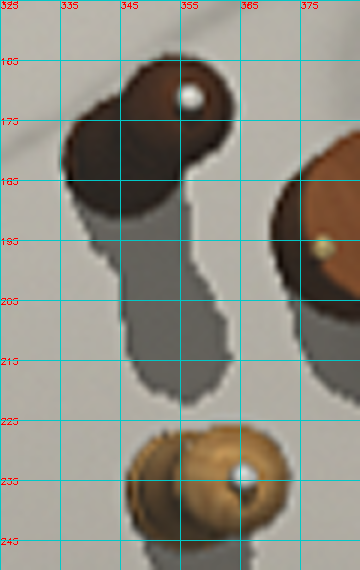

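The crops give full-resolution pixel positions:

| Feature | Pixel(s) |
|---|---|
| Cup rims | (262.2,172.2), (232.1,200.7), wide (261.5,201.4) |
| Stoppers | (117.8,196), (147.8,230.5), coaster (160.5,189.2) |
| Tall mill | head (354.6,173.4), foot (345.7,180.8) |
| Short mill | head (364.3,234.8), foot (356.5,236.4) |

Run:
```python
from h import *
p=P('top'); print(p['rotation'])
f=lambda n,u,v,z:print(n,np.round(ray(p,u,v,z),4)[:2])
f('nA',262.2,172.2,.036);f('nB',232.1,200.7,.036);f('wide',261.5,201.4,.036)
f('sq',232.5,170.5,.066);f('sqTL',218,157,.066);f('sqBR',247,184,.066)
f('j1 top',117.8,196,.096);f('j1 base',126.5,200.3,.0)
f('j2 top',147.8,230.5,.096);f('j2 base',155,232.6,.0)
f('jc top',160.5,189.2,.096)
f('tm head',354.6,173.4,.14);f('tm knob',356.7,171.2,.168);f('tm foot',345.7,180.8,.01)
f('sm head',364.3,234.8,.115);f('sm knob',365.5,234.2,.138);f('sm foot',356.5,236.4,.01)
f('coaster',167,194.5,.0);f('kitchen lid',379,190,.05)
ps=P('side'); print(ps['rotation'])
# side check: where do estimates project
s=np.load('pics/side.npz')['im']
```

```text
[[-0.00506184 -0.98958453  0.14386392]
 [-0.99994389  0.00634769  0.0084804 ]
 [-0.00930527 -0.14381292 -0.98956114]]
nA [ 0.5359 -0.0189]
nB [0.4539 0.0674]
wide [ 0.4514 -0.0163]
sq [0.5354 0.0647]
sqTL [0.5745 0.1057]
sqBR [0.4966 0.024 ]
j1 top [0.4604 0.3765]
j1 base [0.4621 0.3786]
j2 top [0.3655 0.2918]
j2 base [0.367  0.2928]
jc top [0.4785 0.26  ]
tm head [ 0.5103 -0.2632]
tm knob [ 0.5106 -0.2634]
tm foot [ 0.5139 -0.2618]
sm head [ 0.3493 -0.2882]
sm knob [ 0.3492 -0.2866]
sm foot [ 0.3521 -0.2877]
coaster [0.4785 0.2603]
kitchen lid [ 0.4798 -0.3477]
[[-0.99986984  0.00582552 -0.01504547]
 [ 0.01549994  0.60568237 -0.79555554]
 [ 0.00447825 -0.79568519 -0.60569383]]
```

>>> drive_tool(targets="0.524 -0.215 -0.12 0 0 0.055 70;0.524 -0.215 -0.12 0 0 0.055 70;0.524 -0.215 -0.12 0 0 0.055 70;0.524 -0.215 -0.12 0 0 0.055 70;0.524 -0.215 -0.12 0 0 0.055 70;0.524 -0.215 -0.12 0 0 0.055 70;0.524 -0.215 -0.12 0 0 0.055 70;0.524 -0.215 -0.12 0 0 0.055 70;0.524 -0.215 -0.12 0 0 0.055 70", grip_force=20)

```text
time: 0.85
position: [0.4245, -0.3955, 0.2989]
orientation: [-0.0, 1.0, 0.003, 0.001]
ft_force: [-0.5, -0.2, -0.0]
width: 0.0698
finger_force: 0.0
```

```bash
cat > st.py <<'E'
from h import *
import sys
s,r=rt(); print(round(s['time'],2),'pos',np.round(s['position'],4),'q',np.round(s['q'],2),'F',np.round(s['ft_force'],1),'w',round(s['width'],4)); print('xaxis yaw deg',round(np.degrees(np.arctan2(r.as_matrix()[1,0],r.as_matrix()[0,0])),2),'z',np.round(r.as_matrix()[:,2],3))
if len(sys.argv)>3:
    d=np.array([float(a) for a in sys.argv[1:4]])-s['position']; print('frac',np.round(r.inv().apply(d)/.5,4),'rows',np.linalg.norm(d)/.0417)
E
python3 st.py 0.55 -0.05 0.30
```

```text
0.85 pos [ 0.4245 -0.3955  0.2989] q [ 0.72  0.56 -0.08  1.63  0.05  0.95 -0.94] F [-0.5 -0.2 -0. ] w 0.0698
xaxis yaw deg 0.38 z [ 0.001  0.001 -1.   ]
frac [ 0.2556 -0.6892 -0.0014] rows 8.814287487117959
```

>>> drive_tool(targets="0.25 -0.69 0 0 0 0 70;0.25 -0.69 0 0 0 0 70;0.25 -0.69 0 0 0 0 70;0.25 -0.69 0 0 0 0 70;0.25 -0.69 0 0 0 0 70;0.25 -0.69 0 0 0 0 70;0.25 -0.69 0 0 0 0 70;0.25 -0.69 0 0 0 0 70;0.073 -1 0.2 0 0 0 70;0.073 -1 0.2 0 0 0 70;0.073 -1 0.2 0 0 0 70;0.073 -1 0.2 0 0 0 70")

```text
time: 1.85
position: [0.4774, 0.0526, 0.2238]
orientation: [0.001, 1.0, -0.002, -0.0]
ft_force: [0.9, -0.1, -0.3]
width: 0.0701
finger_force: 0.0
```

```bash
python3 st.py 0.461 0.3775 0.15
```

```text
1.85 pos [0.4774 0.0526 0.2238] q [-0.16  0.53 -0.07  2.01  0.07  0.61 -1.85] F [ 0.9 -0.1 -0.3] w 0.0701
xaxis yaw deg -0.19 z [-0.    -0.001 -1.   ]
frac [-0.0348 -0.6499  0.1468] rows 7.999863052882404
```

>>> drive_tool(targets="-0.033 -0.65 0.147 0 0 -0.25 70;-0.033 -0.65 0.147 0 0 -0.25 70;-0.033 -0.65 0.147 0 0 -0.25 70;-0.033 -0.65 0.147 0 0 -0.25 70;-0.033 -0.65 0.147 0 0 -0.25 70;-0.033 -0.65 0.147 0 0 -0.25 70;-0.033 -0.65 0.147 0 0 -0.25 70;-0.033 -0.65 0.147 0 0 -0.25 70;-0.033 -0.65 0.147 0 0 -0.25 70;-0.033 -0.65 0.147 0 0 -0.25 70;-0.033 -0.65 0.147 0 0 -0.25 70;-0.033 -0.65 0.147 0 0 -0.25 70")

```text
time: 2.85
position: [0.4629, 0.3761, 0.1502]
orientation: [0.001, 0.73, 0.683, -0.001]
ft_force: [-0.6, -0.2, -0.3]
width: 0.0702
finger_force: 0.0
```

```bash
python3 st.py 0.461 0.3775 0.043
python3 - <<'E'
from h import *
p=P('wrist'); im,_=snap('wrist','w1.png')
for X in [(.461,.3775,.096),(.461,.3775,0)]: print(proj(p,X))
E
```

```text
2.85 pos [0.4629 0.3761 0.1502] q [-0.52  0.79 -0.43  1.73  0.46  0.73 -1.25] F [-0.6 -0.2 -0.3] w 0.0702
xaxis yaw deg 86.18 z [-0.    -0.003 -1.   ]
frac [ 0.003  -0.0041  0.2144] rows 2.571596644842551
(np.float64(254.42290586996953), np.float64(207.7576918163688))
(np.float64(255.17534119083933), np.float64(170.89402150455604))
```

View pics/w1.png

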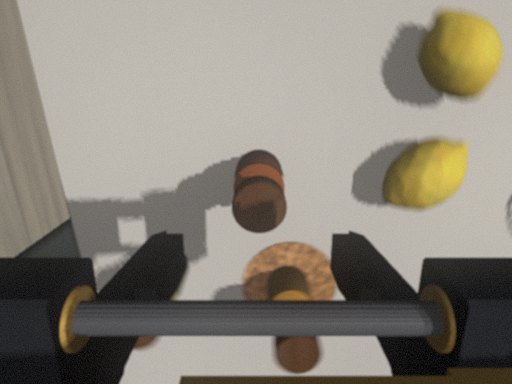

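The stopper is at (259,206) against (254,208) predicted, so it is within about 2 mm. I'll descend and grasp.

>>> drive_tool(targets="0.003 0 0.07 0 0 -0.01 70;0.003 0 0.14 0 0 -0.01 70;0.003 0 0.19 0 0 -0.01 70;0.003 0 0.214 0 0 -0.01 70;0.003 0 0.214 0 0 -0.01 70;0.003 0 0.214 0 0 -0.01 36;0.003 0 0.214 0 0 -0.01 36;0.003 0 0.214 0 0 -0.01 36;0.003 0 0.214 0 0 -0.01 36;0.003 0 0.214 0 0 -0.01 36;0.003 0 0.214 0 0 -0.01 36", grip_force=20)

```text
time: 3.82
position: [0.4627, 0.3804, 0.0454]
orientation: [0.0, 0.71, 0.704, 0.001]
ft_force: [0.7, -0.0, 5.3]
width: 0.0392
finger_force: 19.9
```

```bash
python3 st.py 0.461 0.3775 0.16
```

```text
3.82 pos [0.4627 0.3804 0.0454] q [-0.57  0.95 -0.34  1.77  0.57  0.53 -1.29] F [ 0.7 -0.   5.3] w 0.0392
xaxis yaw deg 89.54 z [ 0.002  0.001 -1.   ]
frac [-0.0056 -0.0029 -0.2293] rows 2.750251700418666
```

>>> drive_tool(targets="0 0 -0.06 0 0 0 36;0 0 -0.13 0 0 0 36;0 0 -0.2 0 0 0 36;-0.06 0.01 -0.26 0 0 0 36;-0.14 0.03 -0.26 0 0 0 36;-0.22 0.04 -0.26 0 0 0 36;-0.3 0.055 -0.26 0 0 0 36;-0.38 0.07 -0.26 0 0 0 36;-0.46 0.085 -0.26 0 0 0 36;-0.54 0.1 -0.26 0 0 0 36;-0.62 0.115 -0.26 0 0 0 36;-0.69 0.13 -0.26 0 0 0 36")

```text
time: 4.82
position: [0.5238, 0.0311, 0.1742]
orientation: [0.0, 0.71, 0.704, -0.001]
ft_force: [0.5, 0.6, -0.6]
width: 0.039
finger_force: 19.9
```

```bash
python3 st.py 0.536 -0.018 0.175
```

```text
4.82 pos [0.5238 0.0311 0.1742] q [ 0.16  0.69 -0.51  1.92  0.53  0.67 -0.69] F [ 0.5  0.6 -0.6] w 0.039
xaxis yaw deg 89.48 z [-0.001 -0.002 -1.   ]
frac [-0.098   0.0253 -0.0014] rows 1.2134092473940536
```

>>> drive_tool(targets="-0.05 0.013 0 0 0 0 36;-0.096 0.025 0 0 0 0 36;-0.096 0.025 0 0 0 0 36;-0.096 0.025 0 0 0 0 36")

```text
time: 5.15
position: [0.5362, -0.0154, 0.174]
orientation: [0.0, 0.711, 0.703, -0.0]
ft_force: [-1.0, 1.1, -1.2]
width: 0.0394
finger_force: 19.9
```

```bash
python3 st.py 0.536 -0.017 0.0575
python3 - <<'E'
from h import *
p=P('wrist'); im,_=snap('wrist','w2.png')
E
```

```text
5.15 pos [ 0.5362 -0.0154  0.174 ] q [ 0.26  0.71 -0.52  1.89  0.54  0.69 -0.6 ] F [-1.   1.1 -1.2] w 0.0394
xaxis yaw deg 89.35 z [-0.    -0.001 -1.   ]
frac [-3.000e-03 -2.000e-04  2.331e-01] rows 2.7948308542052427
```

View pics/w2.png

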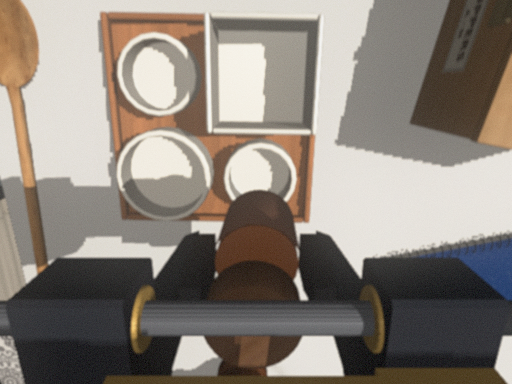

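The wrist view shows cup rims at nA (260,174), nB (157,74), wide (165,174) and square (264,73). The held jar hangs upright, centred at column 258.

Run:
```python
from h import *
p=P('wrist')
for n,u,v,z in [('nA',260,174,.036),('nB',157,74,.036),('w',165,174,.036),('sq',264,73,.066)]: print(n,np.round(ray(p,u,v,z),4))
print(proj(p,(.536,-.0155,.128)), proj(p,(.536,-.0155,.225)),proj(p,(.536,-.0155+.0205,.128)))
```

```text
nA [ 0.5383 -0.0116  0.036 ]
nB [0.4564 0.0713 0.036 ]
w [ 0.4558 -0.011   0.036 ]
sq [0.5413 0.0705 0.066 ]
(np.float64(257.54924082340045), np.float64(217.54396924638144)) (np.float64(257.9777394493013), np.float64(323.70775389114885)) (np.float64(257.32136159119), np.float64(185.42977963802622))
```

>>> drive_tool(targets="0.002 0.002 0.06 0 0 0 36;0.002 0.002 0.13 0 0 0 36;0.002 0.002 0.17 0 0 0 36;0.002 0.002 0.19 0 0 0 36;0.002 0.002 0.21 0 0 0 36;0.002 0.002 0.225 0 0 0 36;0.002 0.002 0.231 0 0 0 36;0.002 0.002 0.233 0 0 0 36;0.002 0.002 0.233 0 0 0 36")

```text
time: 5.95
position: [0.5378, -0.0126, 0.0583]
orientation: [0.0, 0.71, 0.704, 0.0]
ft_force: [-0.2, -0.6, -0.9]
width: 0.0391
finger_force: 19.9
```

```bash
python3 st.py 0.536 -0.017 0.0565
```

```text
5.95 pos [ 0.5378 -0.0126  0.0583] q [ 0.15  0.88 -0.36  1.95  0.7   0.43 -0.74] F [-0.2 -0.6 -0.9] w 0.0391
xaxis yaw deg 89.56 z [ 0.001  0.    -1.   ]
frac [-0.0089 -0.0036  0.0035] rows 0.12284631805116093
```

>>> drive_tool(targets="-0.003 0 0.003 0 0 0 36;-0.003 0 0.006 0 0 0 36;-0.003 0 0.006 0 0 0 36;-0.003 0 0.006 0 0 0 60;-0.003 0 0.006 0 0 0 60;-0.003 0 0.006 0 0 0 60;-0.003 0 -0.05 0 0 0 60;-0.003 0 -0.12 0 0 0 60;-0.003 0 -0.19 0 0 0 60;-0.003 0 -0.24 0 0 0 60;-0.003 0 -0.24 0 0 0 60")

```text
time: 6.87
position: [0.5402, -0.0135, 0.1824]
orientation: [0.003, 0.71, 0.704, 0.004]
ft_force: [0.9, -0.5, 0.5]
width: 0.0598
finger_force: 0.0
```

```bash
python3 st.py 0.366 0.2925 0.16
python3 - <<'E'
from h import *
p=P('wrist'); im,_=snap('wrist','w3.png'); print(p['origin'])
for X in [(.536,-.018,.106),(.536,-.018,.036),(.452,-.0163,.036),(.454,.0674,.036)]: print(proj(p,X))
E
```

```text
6.87 pos [ 0.5402 -0.0135  0.1824] q [ 0.26  0.7  -0.54  1.88  0.54  0.7  -0.6 ] F [ 0.9 -0.5  0.5] w 0.0598
xaxis yaw deg 89.54 z [ 0.009  0.001 -1.   ]
frac [ 0.6091 -0.3538  0.0424] rows 8.461236366649787
[0.53903754 0.06158895 0.33004696]
(np.float64(250.56576412909897), np.float64(204.94061455854077))
(np.float64(251.28201356760033), np.float64(178.78882710402968))
(np.float64(157.30043825568805), np.float64(177.79084472086865))
(np.float64(150.3724605017356), np.float64(79.42474120648771))
```

View pics/w3.png

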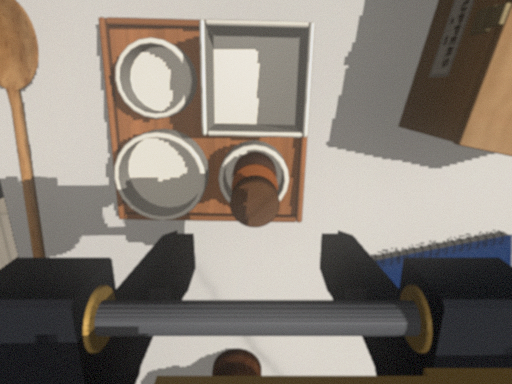

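Jar 1 is seated in the far narrow cup: rim centre (254,176), stopper (255,202), within about 2 mm of centre. Next is jar 2.

>>> drive_tool(targets="0.07 -0.04 0.042 0 0 0 66;0.14 -0.08 0.042 0 0 0 66;0.21 -0.12 0.042 0 0 0 66;0.28 -0.16 0.042 0 0 0 66;0.35 -0.2 0.042 0 0 0 66;0.42 -0.24 0.042 0 0 0 66;0.49 -0.28 0.042 0 0 0 66;0.55 -0.32 0.042 0 0 0 66;0.613 -0.346 0.042 0 0 0 66;0.613 -0.346 0.042 0 0 0 66;0.613 -0.346 0.042 0 0 0 66")

```text
time: 7.83
position: [0.365, 0.2953, 0.1558]
orientation: [-0.0, 0.708, 0.706, -0.001]
ft_force: [0.9, -0.1, -0.4]
width: 0.0659
finger_force: 0.0
```

```bash
python3 st.py 0.367 0.293 0.045
python3 - <<'E'
from h import *
p=P('wrist'); im,_=snap('wrist','w4.png')
print(proj(p,(.367,.293,.096)))
g=cv2.cvtColor(im[100:260,200:320],cv2.COLOR_RGB2GRAY)
for v in range(100,240,8): 
    c=np.where(im[v,190:325].max(1)<90)[0]; print(v,(c.min()+190,c.max()+190) if len(c) else None,end=' ')
E
```

```text
7.83 pos [0.365  0.2953 0.1558] q [-0.53  0.66 -0.4   2.1   0.53  0.49 -1.32] F [ 0.9 -0.1 -0.4] w 0.0659
xaxis yaw deg 89.85 z [-0.002 -0.    -1.   ]
frac [-0.0044  0.0044  0.2215] rows 2.657064111719605
(np.float64(260.84457434748674), np.float64(210.02326324368647))
100 None 108 None 116 None 124 None 132 None 140 None 148 None 156 (np.int64(255), np.int64(268)) 164 (np.int64(243), np.int64(279)) 172 (np.int64(240), np.int64(281)) 180 (np.int64(240), np.int64(267)) 188 (np.int64(239), np.int64(281)) 196 (np.int64(239), np.int64(265)) 204 (np.int64(239), np.int64(265)) 212 (np.int64(238), np.int64(266)) 220 (np.int64(240), np.int64(265)) 228 (np.int64(247), np.int64(264)) 236 None
```

>>> drive_tool(targets="-0.002 0.003 0.07 0 0 0 66;-0.002 0.003 0.14 0 0 0 66;-0.002 0.003 0.19 0 0 0 66;-0.002 0.003 0.221 0 0 0 66;-0.002 0.003 0.221 0 0 0 66;-0.002 0.003 0.221 0 0 0 36;-0.002 0.003 0.221 0 0 0 36;-0.002 0.003 0.221 0 0 0 36;-0.002 0.003 0.221 0 0 0 36;-0.002 0.003 0.221 0 0 0 36")

```text
time: 8.72
position: [0.3688, 0.2927, 0.0471]
orientation: [0.0, 0.71, 0.704, 0.001]
ft_force: [0.2, -0.7, 4.0]
width: 0.0391
finger_force: 20.0
```

```bash
python3 st.py 0.455 0.070 0.19
```

```text
8.72 pos [0.3688 0.2927 0.0471] q [-0.68  0.86 -0.14  2.16  0.7   0.17 -1.47] F [ 0.2 -0.7  4. ] w 0.0391
xaxis yaw deg 89.52 z [ 0.001  0.001 -1.   ]
frac [-0.4436  0.1765 -0.286 ] rows 6.672989779667612
```

>>> drive_tool(targets="0 0 -0.07 0 0 0.02 36;0 0 -0.14 0 0 0.04 36;-0.05 0.02 -0.2 0 0 0.06 36;-0.12 0.05 -0.2 0 0 0.08 36;-0.19 0.075 -0.2 0 0 0.1 36;-0.26 0.1 -0.2 0 0 0.12 36;-0.33 0.13 -0.2 0 0 0.14 36;-0.4 0.16 -0.2 0 0 0.16 36;-0.446 0.173 -0.2 0 0 0.18 36;-0.446 0.173 -0.2 0 0 0.2 36;-0.446 0.173 -0.2 0 0 0.22 36;-0.446 0.173 -0.2 0 0 0.24 36")

```text
time: 9.72
position: [0.4531, 0.068, 0.1466]
orientation: [-0.0, 1.0, 0.027, 0.0]
ft_force: [0.2, 0.3, -1.1]
width: 0.0388
finger_force: 20.0
```

```bash
python3 st.py 0.455 0.069 0.059;  python3 - <<'E'
from h import *
p=P('wrist'); im,_=snap('wrist','w5.png')
print(proj(p,(.455,.069,.036)))
E
```

```text
9.72 pos [0.4531 0.068  0.1466] q [-0.2   0.64 -0.07  2.15  0.12  0.35 -1.89] F [ 0.2  0.3 -1.1] w 0.0388
xaxis yaw deg 3.15 z [ 0.001  0.    -1.   ]
frac [ 0.0038 -0.0017  0.1753] rows 2.102432882722906
(np.float64(256.03062216576234), np.float64(182.16675203312838))
```

View pics/w5.png

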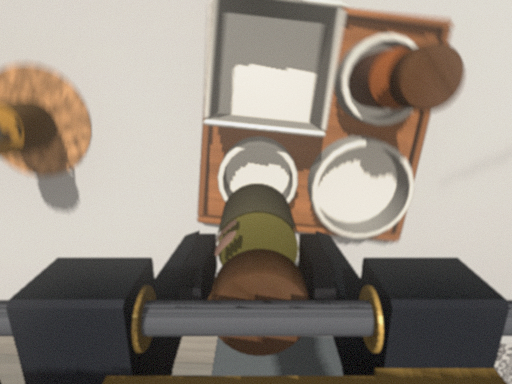

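The cup rim is centred at (258,177) against (256,182) predicted, so I'll shift about 2 mm in +x and lower.

>>> drive_tool(targets="0.006 0 0.06 0 0 0.005 36;0.006 0 0.11 0 0 0.005 36;0.006 0 0.14 0 0 0.005 36;0.006 0 0.16 0 0 0.005 36;0.006 0 0.17 0 0 0.005 36;0.006 0 0.178 0 0 0.005 36;0.006 0 0.182 0 0 0.005 36;0.006 0 0.182 0 0 0.005 36;0.006 0 0.182 0 0 0.005 36")

```text
time: 10.52
position: [0.4559, 0.0701, 0.0565]
orientation: [-0.001, 1.0, 0.017, 0.001]
ft_force: [-1.6, 1.4, 6.7]
width: 0.0391
finger_force: 20.0
```

```bash
python3 st.py 0.456 0.068 0.057
```

```text
10.52 pos [0.4559 0.0701 0.0565] q [-0.24  0.83 -0.02  2.19  0.14  0.12 -1.93] F [-1.6  1.4  6.7] w 0.0391
xaxis yaw deg 1.96 z [ 0.001  0.001 -1.   ]
frac [ 0.      0.0041 -0.001 ] rows 0.051051341441367505
```

>>> drive_tool(targets="0 0 0 0 0 0 60;0 0 0 0 0 0 60;0 0 0 0 0 0 60;0 0 -0.07 0 0 0 60;0 0 -0.15 0 0 0 60;0 0 -0.23 0 0 0 60;0 0.07 -0.3 0 0 0 76;0 0.15 -0.35 0 0 0 76;-0.02 0.23 -0.37 0 0 0 76;-0.05 0.3 -0.37 0 0 0 76;-0.08 0.38 -0.37 0 0 0 76;-0.11 0.46 -0.37 0 0 0 76")

```text
time: 11.52
position: [0.4111, -0.1542, 0.241]
orientation: [0.0, 1.0, 0.016, 0.001]
ft_force: [0.5, -0.5, -0.4]
width: 0.0764
finger_force: 0.0
```

```bash
python3 st.py 0.351 -0.287 0.21
python3 - <<'E'
from h import *
im,p=snap('top','t2.png')
E
```

```text
11.52 pos [ 0.4111 -0.1542  0.241 ] q [ 0.36  0.45 -0.16  2.1   0.12  0.6  -1.42] F [ 0.5 -0.5 -0.4] w 0.0764
xaxis yaw deg 1.83 z [ 0.002 -0.001 -1.   ]
frac [-0.1287  0.2615  0.0619] rows 3.5729714741984355
```

>>> drive_tool(targets="-0.04 0.08 0 0 0 0 76;-0.09 0.16 0.02 0 0 0 76;-0.127 0.24 0.05 0 0 0 76;-0.127 0.262 0.06 0 0 0 76;-0.127 0.262 0.06 0 0 0 76;-0.127 0.262 0.06 0 0 0 76")

```text
time: 12.07
position: [0.3516, -0.2862, 0.2098]
orientation: [-0.0, 1.0, 0.014, -0.0]
ft_force: [0.8, 0.9, 0.6]
width: 0.0759
finger_force: 0.0
```

```bash
python3 st.py 0.351 -0.287 0.101
python3 - <<'E'
from h import *
p=P('wrist'); im,_=snap('wrist','w6.png')
print(proj(p,(.351,-.287,.138)),proj(p,(.351,-.287,.115)))
E
```

```text
12.07 pos [ 0.3516 -0.2862  0.2098] q [ 0.69  0.52 -0.16  2.1   0.16  0.53 -1.13] F [0.8 0.9 0.6] w 0.0759
xaxis yaw deg 1.61 z [-0.001  0.    -1.   ]
frac [-0.0009  0.0017  0.2176] rows 2.609011573649986
(np.float64(258.2807852977569), np.float64(200.9852150010691)) (np.float64(258.19251692672407), np.float64(190.97476335105154))
```

View pics/w6.png

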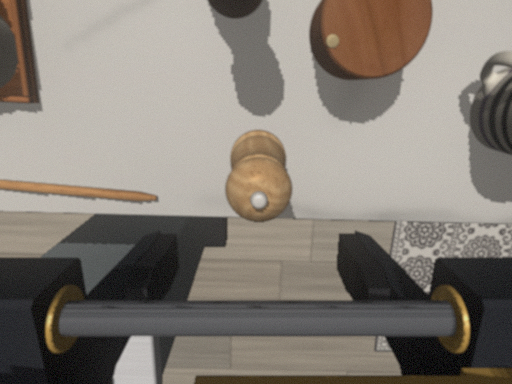

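The short mill's knob is at (259,200), as predicted (258,201). I'll descend.

>>> drive_tool(targets="0 0 0.07 0 0 0 76;0 0 0.14 0 0 0 76;0 0 0.19 0 0 0 76;0 0 0.217 0 0 0 76;0 0 0.217 0 0 0 76;0 0 0.217 0 0 0 42;0 0 0.217 0 0 0 42;0 0 0.217 0 0 0 42;0 0 0.217 0 0 0 42;0 0 0.217 0 0 0 42;0 0 0.217 0 0 0 42", grip_force=25)

```text
time: 13.03
position: [0.3531, -0.2858, 0.1027]
orientation: [0.001, 1.0, 0.016, 0.001]
ft_force: [0.5, -0.7, 7.9]
width: 0.0473
finger_force: 25.0
```

```bash
python3 st.py 0.453 -0.015 0.23
```

```text
13.03 pos [ 0.3531 -0.2858  0.1027] q [ 0.63  0.73 -0.07  2.19  0.23  0.22 -1.19] F [ 0.5 -0.7  7.9] w 0.0473
xaxis yaw deg 1.79 z [ 0.002 -0.001 -1.   ]
frac [ 0.2171 -0.5347 -0.255 ] rows 7.564679927741604
```

>>> drive_tool(targets="0 0 -0.03 0 0 0 42;0 0 -0.08 0 0 0 42;0 0 -0.14 0 0 0 42;0.02 -0.05 -0.18 0 0 0 42;0.05 -0.12 -0.2 0 0 0 42;0.075 -0.19 -0.2 0 0 0 42;0.1 -0.26 -0.2 0 0 0 42;0.13 -0.33 -0.2 0 0 0 42;0.155 -0.4 -0.2 0 0 0 42;0.18 -0.47 -0.2 0 0 0 42;0.204 -0.543 -0.2 0 0 0 42;0.204 -0.543 -0.2 0 0 0 42")

```text
time: 14.03
position: [0.4487, -0.001, 0.202]
orientation: [-0.003, 1.0, 0.023, 0.002]
ft_force: [0.8, 0.4, -2.0]
width: 0.0471
finger_force: 25.0
```

```bash
python3 st.py 0.4545 -0.0145 0.114
python3 - <<'E'
from h import *
p=P('wrist'); im,_=snap('wrist','w7.png')
print(proj(p,(.453,-.0145,.036)))
E
```

```text
14.03 pos [ 0.4487 -0.001   0.202 ] q [-0.04  0.53 -0.09  2.13  0.08  0.49 -1.71] F [ 0.8  0.4 -2. ] w 0.0471
xaxis yaw deg 2.6 z [ 0.004  0.006 -1.   ]
frac [0.0095 0.0284 0.1759] rows 2.139542316939945
(np.float64(272.5086782019036), np.float64(165.25008354403087))
```

View pics/w7.png

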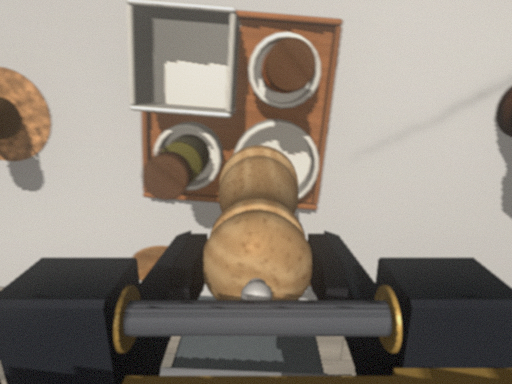

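Both jars stand in their narrow cups and the mill hangs upright. The wide cup rim is at (276,163). The arm was still settling, so I'll hold and re-read.

>>> drive_tool(targets="0 0 0 0 0 0 42;0 0 0 0 0 0 42;0 0 0.03 0 0 0 42;0 0 0.03 0 0 0 42")

```text
time: 14.42
position: [0.4443, -0.0126, 0.1855]
orientation: [0.0, 1.0, 0.014, -0.002]
ft_force: [-0.3, -0.4, -2.5]
width: 0.047
finger_force: 25.0
```

```bash
python3 st.py 0.4545 -0.0145 0.114
```

```text
14.42 pos [ 0.4443 -0.0126  0.1855] q [-0.03  0.56 -0.07  2.15  0.09  0.44 -1.71] F [-0.3 -0.4 -2.5] w 0.047
xaxis yaw deg 1.62 z [-0.003 -0.001 -1.   ]
frac [0.0207 0.0043 0.143 ] rows 1.7330258003325036
```

>>> drive_tool(targets="0.01 0.004 0 0 0 0 42;0.02 0.004 0.02 0 0 0 42;0.02 0.004 0.06 0 0 0 42;0.02 0.004 0.1 0 0 0 42;0.02 0.004 0.12 0 0 0 42;0.02 0.004 0.135 0 0 0 42;0.02 0.004 0.143 0 0 0 42;0.02 0.004 0.147 0 0 0 42;0.02 0.004 0.147 0 0 0 42;0.02 0.004 0.147 0 0 0 42")

```text
time: 15.25
position: [0.4564, -0.0124, 0.1136]
orientation: [0.0, 1.0, 0.016, 0.001]
ft_force: [-0.5, 0.2, -2.0]
width: 0.0469
finger_force: 25.0
```

```bash
python3 st.py 0.4545 -0.0145 0.114
```

```text
15.25 pos [ 0.4564 -0.0124  0.1136] q [-0.05  0.71 -0.04  2.18  0.11  0.26 -1.73] F [-0.5  0.2 -2. ] w 0.0469
xaxis yaw deg 1.8 z [ 0.001 -0.    -1.   ]
frac [-0.0039  0.0042 -0.0007] rows 0.06871643022805471
```

Lower another 3 mm, release to 62 and rise.

>>> drive_tool(targets="-0.002 0.002 0.003 0 0 0 42;-0.002 0.002 0.006 0 0 0 42;-0.002 0.002 0.006 0 0 0 42;-0.002 0.002 0.006 0 0 0 64;-0.002 0.002 0.006 0 0 0 64;-0.002 0.002 0.006 0 0 0 64;-0.002 0.002 -0.06 0 0 0 64;-0.002 0.002 -0.13 0 0 0 64;-0.002 0.002 -0.2 0 0 0 64;0.01 0.04 -0.25 0 0 0 76;0.03 0.11 -0.28 0 0 0 76;0.05 0.18 -0.28 0 0 0 76")

```text
time: 16.25
position: [0.486, -0.1015, 0.2569]
orientation: [0.0, 1.0, 0.018, 0.004]
ft_force: [1.1, -0.5, -0.1]
width: 0.076
finger_force: 0.0
```

```bash
python3 st.py 0.512 -0.262 0.25
```

```text
16.25 pos [ 0.486  -0.1015  0.2569] q [ 0.18  0.49 -0.11  1.93  0.08  0.71 -1.51] F [ 1.1 -0.5 -0.1] w 0.076
xaxis yaw deg 2.02 z [ 0.007 -0.    -1.   ]
frac [0.0406 0.3226 0.0142] rows 3.9026045644105047
```

>>> drive_tool(targets="0.015 0.08 0 0 0 0.005 76;0.03 0.16 0 0 0 0.005 76;0.04 0.24 0.01 0 0 0.005 76;0.041 0.31 0.014 0 0 0.005 76;0.041 0.322 0.014 0 0 0.005 76;0.041 0.322 0.014 0 0 0.005 76;0.041 0.322 0.014 0 0 0.005 76")

```text
time: 16.83
position: [0.509, -0.2607, 0.2459]
orientation: [-0.001, 1.0, 0.0, -0.0]
ft_force: [0.7, 1.0, 1.0]
width: 0.0762
finger_force: 0.0
```

```bash
python3 st.py 0.512 -0.262 0.122
python3 - <<'E'
from h import *
p=P('wrist'); im,_=snap('wrist','w8.png')
t,_=snap('top','t3.png')
print(proj(p,(.512,-.262,.168)))
c=np.concatenate([im[:,100:420],t[130:270,200:300].repeat(3,0).repeat(3,1)[:384]],1)
cv2.imwrite('pics/m8.png',c[:,:,::-1])
E
```

```text
16.83 pos [ 0.509  -0.2607  0.2459] q [ 0.46  0.61 -0.11  1.72  0.08  0.82 -1.26] F [0.7 1.  1. ] w 0.0762
xaxis yaw deg 0.02 z [-0.001  0.001 -1.   ]
frac [0.0062 0.0029 0.2477] rows 2.971413312810384
(np.float64(259.0853212190748), np.float64(193.35428902116172))
```

View pics/m8.png

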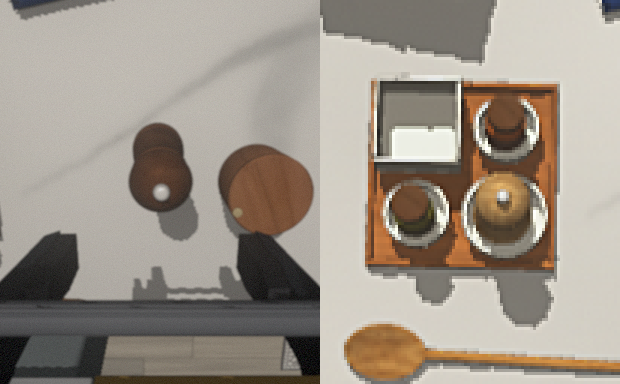

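The tall mill's knob is at (261,192) against (259,193) predicted. The top view shows the jars and the short mill seated in their cups. I'll grasp the tall mill.

>>> drive_tool(targets="0.006 0.004 0.07 0 0 0 76;0.006 0.004 0.15 0 0 0 76;0.006 0.004 0.21 0 0 0 76;0.006 0.004 0.247 0 0 0 76;0.006 0.004 0.247 0 0 0 76;0.006 0.004 0.247 0 0 0 42;0.006 0.004 0.247 0 0 0 42;0.006 0.004 0.247 0 0 0 42;0.006 0.004 0.247 0 0 0 42;0.006 0.004 0.247 0 0 0 42;0.006 0.004 0.247 0 0 0 42")

```text
time: 17.85
position: [0.5133, -0.2641, 0.1242]
orientation: [0.001, 1.0, 0.0, 0.001]
ft_force: [-1.5, 1.2, 6.6]
width: 0.0472
finger_force: 25.0
```

```bash
python3 st.py 0.539 0.067 0.28
```

```text
17.85 pos [ 0.5133 -0.2641  0.1242] q [ 0.44  0.78 -0.08  1.82  0.11  0.54 -1.28] F [-1.5  1.2  6.6] w 0.0472
xaxis yaw deg 0.01 z [ 0.003 -0.001 -1.   ]
frac [ 0.0524 -0.6618 -0.3123] rows 8.797125112636229
```

>>> drive_tool(targets="0 0 -0.04 0 0 0 42;0 0 -0.1 0 0 0 42;0 0 -0.17 0 0 0 42;0 0 -0.24 0 0 0 42;0.005 -0.06 -0.29 0 0 0 42;0.01 -0.13 -0.3 0 0 0 42;0.015 -0.2 -0.3 0 0 0 42;0.02 -0.27 -0.3 0 0 0 42;0.025 -0.34 -0.3 0 0 0 42;0.03 -0.41 -0.3 0 0 0 42;0.035 -0.48 -0.3 0 0 0 42;0.04 -0.54 -0.3 0 0 0 42")

```text
time: 18.85
position: [0.5317, 0.009, 0.2728]
orientation: [-0.0, 1.0, 0.001, -0.0]
ft_force: [-0.6, -0.9, -0.6]
width: 0.0473
finger_force: 25.0
```

>>> drive_tool(targets="0.005 -0.05 0 0 0 0 42;0.01 -0.1 0 0 0 0 42;0.012 -0.122 0 0 0 0 42;0.012 -0.122 0 0 0 0 42;0.012 -0.122 0 0 0 0 42;0.012 -0.122 0 0 0 0 42")

```text
time: 19.35
position: [0.538, 0.0647, 0.2726]
orientation: [0.001, 1.0, -0.001, -0.0]
ft_force: [-0.6, -0.2, -0.6]
width: 0.0474
finger_force: 25.0
```

```bash
python3 st.py 0.540 0.067 0.136
python3 - <<'E'
from h import *
p=P('wrist'); im,_=snap('wrist','w9.png')
for a,b in((1,1),(1,-1),(-1,1),(-1,-1)): print(proj(p,(.539+a*.041,.067+b*.041,.066)))
E
```

```text
19.35 pos [0.538  0.0647 0.2726] q [-0.15  0.53 -0.09  1.78  0.06  0.83 -1.84] F [-0.6 -0.2 -0.6] w 0.0474
xaxis yaw deg -0.16 z [-0.001 -0.002 -1.   ]
frac [ 0.0042 -0.0052  0.2732] rows 3.276852991596842
(np.float64(214.43005620762602), np.float64(119.12867829422835))
(np.float64(294.30680698934117), np.float64(119.0029926512699))
(np.float64(217.27190359598399), np.float64(195.13384482819916))
(np.float64(292.0285040779287), np.float64(194.99160602322732))
```

View pics/w9.png

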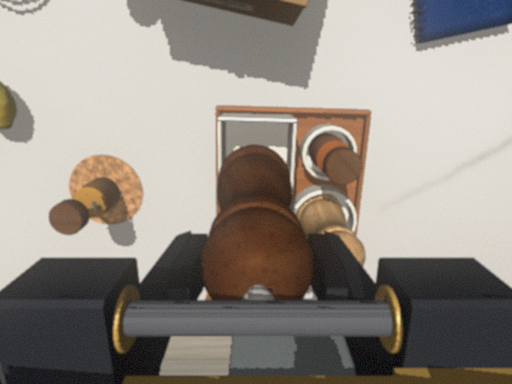

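The cup's far edge is at row 115, columns 218–297, against row 119, columns 214–294 predicted. I'll shift +3 mm in x and lower.

>>> drive_tool(targets="0.006 -0.001 0.05 0 0 0 42;0.006 -0.001 0.11 0 0 0 42;0.006 -0.001 0.15 0 0 0 42;0.006 -0.001 0.18 0 0 0 42;0.006 -0.001 0.21 0 0 0 42;0.006 -0.001 0.24 0 0 0 42;0.006 -0.001 0.26 0 0 0 42;0.006 -0.001 0.27 0 0 0 42;0.006 -0.001 0.273 0 0 0 42;0.006 -0.001 0.273 0 0 0 42")

```text
time: 20.23
position: [0.5414, 0.0672, 0.1363]
orientation: [0.0, 1.0, -0.0, 0.0]
ft_force: [-0.1, -0.4, -1.7]
width: 0.0475
finger_force: 25.0
```

```bash
python3 st.py 0.541 0.0655 0.1342
```

```text
20.23 pos [0.5414 0.0672 0.1363] q [-0.17  0.73 -0.07  1.9   0.1   0.51 -1.88] F [-0.1 -0.4 -1.7] w 0.0475
xaxis yaw deg -0.04 z [ 0. -0. -1.]
frac [-0.0008  0.0035  0.0043] rows 0.06662616206004825
```

>>> drive_tool(targets="0 0.002 0.003 0 0 0 42;0 0.002 0.006 0 0 0 42;0 0.002 0.007 0 0 0 42;0 0.002 0.007 0 0 0 64;0 0.002 0.007 0 0 0 64;0 0.002 0.007 0 0 0 64;0 0.002 -0.06 0 0 0 64;0 0.002 -0.13 0 0 0 64;0 0.002 -0.2 0 0 0 64;0 0.002 -0.26 0 0 0 64;0 0.002 -0.26 0 0 0 64")

```text
time: 21.15
position: [0.5448, 0.0674, 0.2721]
orientation: [-0.001, 1.0, -0.0, 0.006]
ft_force: [0.8, -0.6, 0.6]
width: 0.064
finger_force: 0.0
```

>>> drive_tool(targets="0.01 0.08 -0.02 0 0 0 64;0.01 0.16 -0.02 0 0 0 64;0.01 0.24 -0.02 0 0 0 64;0.01 0.32 -0.02 0 0 0 64;0.01 0.4 -0.02 0 0 0 64;0.01 0.48 -0.02 0 0 0 64;0.01 0.56 -0.02 0 0 0 64;0.01 0.56 -0.02 0 0 0 64")

```text
time: 21.82
position: [0.5439, -0.2247, 0.2756]
orientation: [0.004, 1.0, -0.007, -0.001]
ft_force: [0.3, -1.1, 0.5]
width: 0.0642
finger_force: 0.0
```

```bash
python3 st.py
python3 - <<'E'
from h import *
t,p=snap('top','t9.png'); s,_=snap('side','s9.png')
a=cv2.resize(np.ascontiguousarray(t[140:240,140:290]),None,fx=4,fy=4,interpolation=2); b=cv2.resize(np.ascontiguousarray(s[170:270,200:300]),None,fx=2,fy=2,interpolation=2)
c=np.zeros((400,800,3),np.uint8); c[:,:600]=a; c[:200,600:]=b; cv2.imwrite('pics/m9.png',c[:,:,::-1])
p=P('top')
for X in [(.538,.065,.15),(.538,.065,.178),(.452,-.0155,.148),(.452,-.0155,.125),(.536,-.0185,.106),(.454,.0675,.106),(.4785,.26,.096)]: u=proj(p,X); print((u[0]-140)*4,(u[1]-140)*4)
E
```

```text
21.82 pos [ 0.5439 -0.2247  0.2756] q [ 0.37  0.59 -0.1   1.64  0.08  0.91 -1.35] F [ 0.3 -1.1  0.5] w 0.0642
xaxis yaw deg -0.78 z [-0.001 -0.008 -1.   ]
362.2602067814871 92.81822299723831
359.62998462338317 83.56813302702369
484.9352849797008 221.17958959110808
484.9142769397188 226.33578768928965
488.49430303914096 108.6184307688327
362.21787024097614 228.31818155385326
82.02057882988925 196.82115841473035
```

View pics/m9.png

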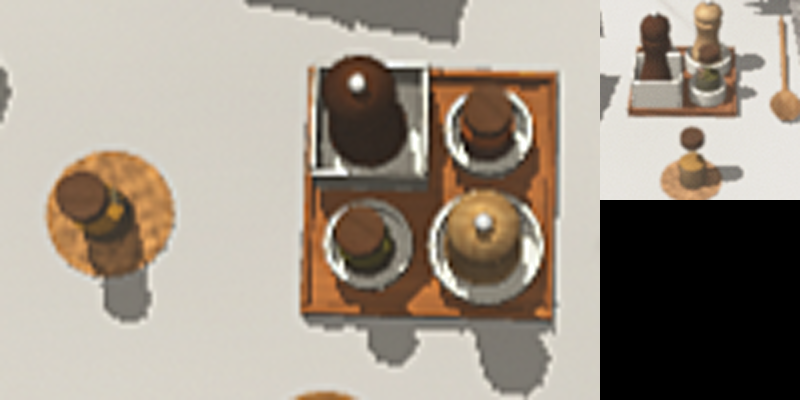

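The final view shows everything seated. The tall knob is at (357,83), the short knob at (484,222) and the stoppers at (489,109) and (360,229), all within about 2 mm of the cup-centre predictions. The coaster jar has not moved.

```bash
python3 -c "
from plant import workorder; print(workorder.hand_in())"
```

```text
the job is handed in; nothing more can be done
None
```

I handed the job in at about 22 s with both mills and both worktop jars upright in their cups, each within about 2 mm of centre in the last top-camera view, and the coaster jar where it was; the hand-in returned no verdict.

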